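# Set the washer's dial to spin and start it

## Task

Set the top-loading washer to spin: with your fingertips, stroke the knurled programme dial round clockwise by its edge, without gripping it or working it from over its middle, until it clicks in at the spin mark, the spiral a quarter turn clockwise of the off mark. Only then press the start button with a fingertip and let it come back up. Leave the bottle, can, cup and brush where they are.

Things in the scene. Friction and masses are not known exactly. Their poses are not given: they have to be found in the camera images.
- washer: Fixed white top-loading washing machine, 600 deep, 400 wide. Origin: centre of its underside, on the floor. x to its rear, y to the left of its user (who stands at -x), z up. The level lid is 865 above the origin, x -290 to 125. The raised level control panel is 890 above it, x 132 to 300, full width, flat but for the dial and the start button: display and option keys do not stand up.
- dial: Programme dial on the control panel at washer x 220, y -80: upright silver-coloured cylinder 56 in diameter, 22 tall, knurled side (friction with the fingers about 0.7 to 1.1), flat 62 wide grey skirt at its foot. It only turns. Origin: on its axis at its foot, 1 above the panel; x along the black pointer line. Twelve marks round it: off towards washer +x, the spin spiral towards washer -y.
- dial_axis (a point): Point on the dial's axis at the middle of its flat top, 23 above the panel; turns with the dial, x along the pointer.
- dial_turn (a joint): Dial angle, rad, growing clockwise seen from above: 0 = off (pointer to the washer's rear, +x), 1.571 = spin (pointer to the washer's right, -y). It clicks every 0.5236: left alone it snaps to the nearest click; about 0.06 N m (2 N at the rim) turns it out of one. Stops at -0.2 and 5.96. It starts one to three clicks before spin.
- start_press (a joint): Travel of the start button, m: 0 = up, 0.005 = fully down; pressed when past 0.0035. It needs 1.5 N to begin and 4 N to bottom, and springs back.
- start: Start button on the control panel at washer x 205, y 70: white, round, 27 in diameter, standing 9 above the panel in a flat grey bezel, the only raised button. It only goes down and up. Origin: on its axis at panel height when up.
- start_top (a point): Centre of the top of the start button, 9 above its origin; moves with it.
- detergent: Loose white detergent bottle, 80 in diameter, 210 tall, 0.9 kg, standing on the lid far from the panel. Origin: centre of its foot. Leave it.
- spray_can: Loose metal can, 52 in diameter, 150 tall, standing on the lid. Origin: centre of its foot. Leave it.
- dosing_cup: Loose white plastic dosing cup, 56 in diameter, 55 tall, standing on the control panel to the left of the start button. Origin: centre of its foot. Leave it.
- brush: Loose scrubbing brush, 200 long, lying on the lid. Origin: at its underside, near the middle. Leave it.

How it is judged:
By the outcome, as a careful person would: the job done as asked, in the order asked, and still so for the second after the job is handed in, with the robot touching nothing.
It also fails if it takes over 61 s, if anything falls off the work surface, if the arm or the gripper's body presses on something with over 40 N, if the wrist force passes 120 N, or if a joint passes its speed limit or range.

## Robot

A 6-joint arm with a two-finger parallel gripper is mounted at the origin on the work surface. World frame = base frame: x ahead of the robot, y to its left, z up, the work surface at z = 0. Lengths are in m, angles in rad, forces in N, time in s.
With the tool pointing down it reaches from about 0.425 to 0.925 m from the base axis. Payload 12.5 kg.
Tool frame: the origin (TCP) lies between the finger pads, 19 mm behind the fingertips; this is the grasp point; z points along the fingers, y is the line along which they close (so a half turn about z gives the same grasp; the last joint's range is limited). The gripper opens to 85 mm and grips with 20 to 120 N. Pads are 22 mm wide; open, the fingers measure 114 mm over their backs; the gripper's body (76 mm by 85 mm) begins 54 mm behind the grasp point. The pads swing forward as they close: fully open they stand 13 mm farther back than shut.
Start: joints at [-1.242, 0.491, 1.559, -0, 1.092, -0.106], TCP at [0.263, -0.567, 0.25] pointing down, gripper open.
Joint ranges: [-3.1, 3.1], [-0.84, 2.19], [0.05, 2.79], [-1.13, 4.28], [0.06, 2.93], [-2.69, 2.69]. Speed limits (rad/s): [2.22, 2.22, 2.79, 3.14, 3.14, 3.14].

## Interface

Orientations are given as a unit quaternion [w, x, y, z].
In Python, from bench import env gives the robot as it stands. Calls block until the motion is done:
- env.move_pose(position, orientation): joint-space move of the TCP to a pose.
- env.movel(position, velocity=0.15, ori=None, contact_N=None): straight line of the TCP; ori=None keeps the orientation; velocity is the mean speed in m/s. With contact_N (N) it stops when the force on the tool has changed by that much, and returns True; else False.
- env.move_j(angles): joint-space move.
- env.command_gripper(opening, strength=None): finger opening in m; strength is the grip in N (None keeps the last); returns when the fingers have stopped.
- env.dwell(seconds).
- env.inverse_kinematics(position, orientation): joint angles nearest the present ones, or None.
- env.read_camera(name): name is "scene" or "top" or "wrist"; returns a dict with "frame" (420x560x3 uint8, red, green, blue), "z_map" (420x560 float32, m along the optical axis (not along the pixel's ray), 0 where there is no reading), "K" (3x3 intrinsics, pixels), "cam_to_world" (4x4, takes a point from camera to world coordinates). Camera axes: x right, y up, looking along -z (the intrinsics and any distortion apply to the point x, -y, -z); pixel columns grow to the right and rows downward; lengths in m; the calibration is good to about 2 mm. The wrist camera is an equidistant fisheye: a pixel r from the principal point sees the ray r / f radians off the axis. A picture is of the moment at which its call begins.
A pose or a line that the arm cannot do raises env.IKError and nothing moves.
- env.close_job(): hands the job in; it is judged then, once.
Readings, each from a call of its own:
- env.current_time_s(): time.
- env.current_q(): joint angles.
- env.current_joint_vel(): joint speeds.
- env.current_effort(): joint torques, N m.
- env.current_tcp_pos(): TCP position.
- env.current_orientation(): TCP orientation.
- env.current_contact_force(): force on the tool from outside, world axes, zero at the start.
- env.current_moment(): the same for the moment, N m.
- env.current_grip_width(): finger opening in m.
- env.current_finger_force(): force on a finger pad.
Only numpy, scipy, OpenCV 4.12 (cv2) and the standard library are available. Lean on these libraries where they do the work, as an engineer would, in place of code of your own. Each camera call takes 0.05 s, during which the arm holds its last target. There are 200 camera calls.

## Working session

There is one attempt and no reset: what is moved stays moved. The work goes in short steps, each a Python script; the robot and the scene stay as the last script left them, time stands still between calls to the robot, and variables do not carry over. Pictures are saved under pics/ and viewed, at most 10 in all, crops included, and the job is handed in when it is done.

```bash
ls; mkdir -p pics; python3 - <<'E'
from bench import env
import cv2,numpy as np
for n in ("scene","top"):
    d=env.read_camera(n); cv2.imwrite(f"pics/{n}0.png",d["frame"][:,:,::-1]); np.savez(f"{n}0.npz",**d)
    print(n,d["K"].tolist(),d["cam_to_world"].round(3).tolist())
print(env.current_time_s(),env.current_orientation())
E
```

```text
pics
scene [[480.0914369055398, 0.0, 271.86705860456186], [0.0, 480.0914369055398, 203.17791848474707], [0.0, 0.0, 1.0]] [[-0.58, -0.605, 0.545, 1.38], [0.815, -0.415, 0.405, 0.71], [-0.019, 0.679, 0.734, 0.778], [0.0, 0.0, 0.0, 1.0]]
top [[488.5426736201382, 0.0, 277.26745223778545], [0.0, 488.5426736201382, 203.8838572432311], [0.0, 0.0, 1.0]] [[0.027, 0.999, -0.045, 0.515], [-0.999, 0.028, 0.026, 0.168], [0.027, 0.045, 0.999, 1.266], [0.0, 0.0, 0.0, 1.0]]
0.1 [-4.85168454e-04  9.76464072e-01  2.15679574e-01 -5.42397798e-05]
```

View pics/top0.png

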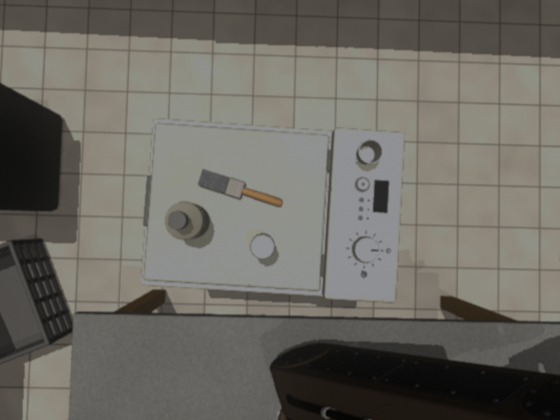

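View pics/scene0.png

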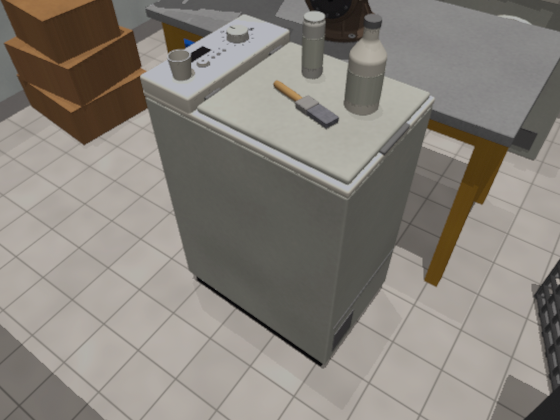

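```bash
cat > vis.py <<'E'
import numpy as np
def load(n): return dict(np.load(n))
def world(d):
    K,T,z=d["K"],d["cam_to_world"],d["z_map"]
    v,u=np.mgrid[:z.shape[0],:z.shape[1]]
    p=np.stack([(u-K[0,2])/K[0,0]*z,-(v-K[1,2])/K[1,1]*z,-z],-1)
    return p@T[:3,:3].T+T[:3,3]
E
python3 - <<'E'
from vis import *; import cv2
d=load("top0.npz"); P=world(d)
c=d["frame"][120:305,320:410,::-1]; cv2.imwrite("pics/topc.png",cv2.resize(c,None,fx=3.2,fy=3.2,interpolation=cv2.INTER_CUBIC)) 
for (u,v) in [(345,200),(345,150),(345,290),(390,220),(390,280),(250,150),(250,270),(367,249),(363,184),(369,152),(262,245),(180,220)]: print(u,v,P[v,u].round(4))
pan=P[135:295,335:396].reshape(-1,3); z0=np.median(pan[:,2]); print(z0)
A=np.c_[pan[:,:2],np.ones(len(pan))]; m=abs(pan[:,2]-z0)<.006
s=np.linalg.lstsq(A[m],pan[m,2],rcond=None)[0]; print("plane",s)
# panel rectangle
W=(abs(P[...,2]-z0)<.008); W[:,:328]=0
print(cv2.minAreaRect(P[W][:,:2].astype(np.float32)),W.sum())
h=P[...,2]-(P[...,:2]@s[:2]+s[2])
for nm,(a,b,e,f) in dict(dial=(225,275,345,390),start=(172,196,352,376),cup=(135,172,350,390)).items():
    H=h[a:b,e:f];Q=P[a:b,e:f]
    for lo in (.005,.015): 
        k=(H>lo)&(H<.08)
        if k.sum()>4: print(nm,lo,k.sum(),cv2.minEnclosingCircle(Q[k][:,:2].astype(np.float32)),Q[k].mean(0).round(4),np.median(H[k]).round(4))
H=h[200:280,225:290];Q=P[200:280,225:290]
E
```

```text
345 200 [ 0.5797 -0.0181  0.1389]
345 150 [ 0.6964 -0.0158  0.1384]
345 290 [ 0.3723 -0.0227  0.137 ]
390 220 [ 0.5362 -0.1233  0.1411]
390 280 [ 0.3977 -0.1266  0.1373]
250 150 [0.6939 0.2062 0.1099]
250 270 [0.4104 0.1978 0.1115]
367 249 [ 0.4689 -0.0658  0.1659]
363 184 [ 0.617  -0.0569  0.1508]
369 152 [ 0.6921 -0.0702  0.1469]
262 245 [0.4755 0.1708 0.2606]
180 220 [0.5217 0.3291 0.3238]
0.1396201905214398
plane [ 0.00114885 -0.0006261   0.13867142]
((0.5486485958099365, -0.06491690129041672), (0.168110191822052, 0.399385929107666), 87.7057876586914) 11082
dial 0.005 544 ((0.4668087959289551, -0.06338703632354736), 0.05641094222664833) [ 0.4687 -0.0642  0.1606] 0.0224
dial 0.015 498 ((0.4685128629207611, -0.06610038131475449), 0.029049484059214592) [ 0.4686 -0.0653  0.1618] 0.0226
start 0.005 111 ((0.6106303334236145, -0.05927610397338867), 0.02698042243719101) [ 0.6188 -0.057   0.1486] 0.0093
cup 0.005 397 ((0.6952511072158813, -0.07605842500925064), 0.05098937079310417) [ 0.6906 -0.068   0.1731] 0.0361
cup 0.015 302 ((0.687710165977478, -0.0630376935005188), 0.028028734028339386) [ 0.6913 -0.0676  0.1812] 0.0454
```

View pics/topc.png

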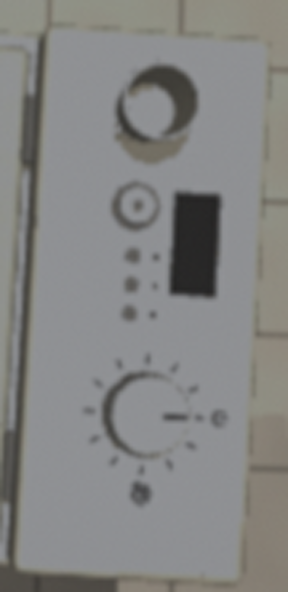

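Dial pointer sits at off (pointer towards crop pixel (185,417), with the power mark at (219,418)). The spin spiral is at (141,492), so it needs +90°, three clicks. Panel fit, dial and start positions agree to about 0.5 mm. Next I'll approach with closed fingers from outside the rim.

```bash
cat > h.py <<'E'
from bench import env
import numpy as np
C=np.array([.4686,-.0655]); S=np.array([.6189,-.0569]); ZP=.139
def quat(psi): return [0,np.cos(psi/2),np.sin(psi/2),0]
def at(r,phi,z): return [*(C+r*np.array([np.cos(phi),np.sin(phi)])),z]
def radial(phi,f): return float(f[0]*np.cos(phi)+f[1]*np.sin(phi)), float(-f[0]*-np.sin(phi)-f[1]*np.cos(phi))
def F(): return np.array(env.current_contact_force())
E
python3 - <<'E'
from h import *
p=np.radians(60)
env.command_gripper(0,20)
env.move_pose(at(.053,p,.25),quat(p))
z=ZP+.007+.019
print(env.current_time_s(),env.current_tcp_pos(),F().round(2))
print(env.movel(at(.053,p,z),.08,contact_N=4),env.current_tcp_pos(),F().round(2),env.current_grip_width())
f0=F(); np.save("f0.npy",f0)
print(env.movel(at(.034,p,z),.02,contact_N=3)); t=env.current_tcp_pos()
print(t,np.linalg.norm(t[:2]-C),(F()-f0).round(2),env.current_time_s(),env.current_q().round(2))
import cv2
for n in("scene","wrist"):
    d=env.read_camera(n); cv2.imwrite(f"pics/{n}1.png",d["frame"][:,:,::-1])
E
```

```text
3.0 [ 0.49523621 -0.02025826  0.24997876] [ 0.48  0.57 -0.71]
False [ 0.49529348 -0.01963054  0.16538058] [ 0.21  0.01 -0.47] 8.397573009733103e-05
True
[ 0.48777939 -0.03245569  0.16498985] 0.03820701040297365 [1.89 4.01 2.4 ] 4.9333 [-0.2   0.42  1.98  0.    0.74  0.32]
```

```bash
python3 - <<'E'
import cv2
a=cv2.imread("pics/scene1.png")[0:120,150:330]; cv2.imwrite("pics/scene1c.png",cv2.resize(a,None,fx=4,fy=4,interpolation=cv2.INTER_CUBIC))
E
```

```text
(no output)
```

View pics/scene1c.png

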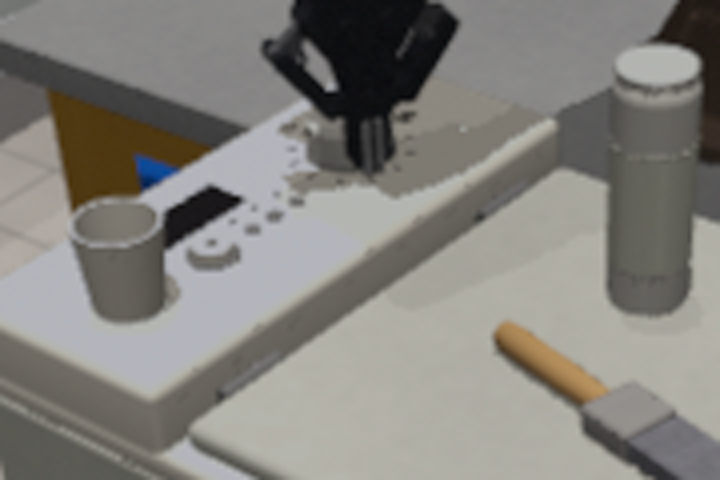

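Fingertips are at the dial's outer edge near (375,160) in the crop, clear of everything else. I'll stroke round with a force-regulated arc.

```bash
python3 - <<'E'
from h import *
f0=np.load("f0.npy"); z=ZP+.026; r=.0380
for i,a in enumerate(np.arange(60,-31,-3.)):
    p=np.radians(a)
    env.movel(at(r,p,z),.03,ori=quat(p))
    fr,ft=radial(p,F()-f0)
    if i%3==0: print(a,round(r,4),round(fr,1),round(ft,1),(F()-f0).round(1),env.current_time_s())
    r-=np.clip((8-fr)*.00008,-.0006,.0004)
    if abs(fr)>30: print("high",fr); 
a=np.radians(-30)
env.movel(at(.055,a,z),.06,ori=quat(a)); env.movel(at(.055,a,.26),.15)
env.move_pose([.45,-.30,.30],quat(a))
import cv2
d=env.read_camera("top"); cv2.imwrite("pics/top2.png",cv2.resize(d["frame"][120:305,320:410,::-1],None,fx=3.2,fy=3.2,interpolation=cv2.INTER_CUBIC)); print(env.current_time_s())
E
```

```text
60.0 0.038 4.9 0.0 [2.5 4.2 1.3] 5.2833
51.0 0.0375 5.8 -0.8 [3.  5.1 0.6] 6.0333
42.0 0.037 7.1 0.8 [ 5.8  4.1 -0.9] 6.7833
33.0 0.0366 6.5 2.7 [ 7.   1.2 -1.7] 7.5333
24.0 0.0362 7.4 -0.5 [6.5 3.5 0.1] 8.2833
15.0 0.0359 7.1 0.1 [ 6.8  1.8 -0.5] 9.0333
6.0 0.0357 6.2 3.5 [ 6.5 -2.8 -1.3] 9.7833
-3.0 0.0353 7.5 -0.5 [ 7.5  0.1 -2.4] 10.5333
-12.0 0.0352 7.4 0.3 [ 7.1 -1.8 -1.9] 11.2833
-21.0 0.0351 8.6 0.9 [ 7.7 -3.9 -2.6] 12.0333
-30.0 0.0351 8.5 2.0 [ 6.3 -6.  -2.3] 12.7833
14.9833
```

View pics/top2.png

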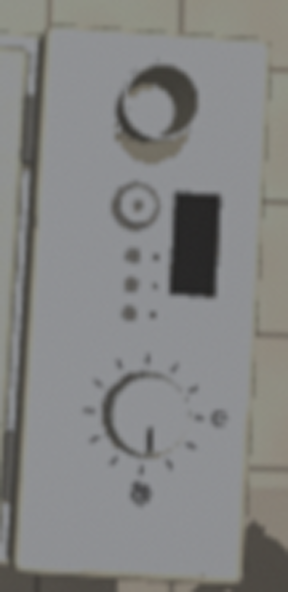

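Pointer now at (150,440), straight down to the spin spiral at (141,492): the dial has clicked in at spin. Now the start button.

```bash
python3 - <<'E'
from h import *
q=quat(0)
env.move_pose([*S,.25],q)
env.movel([*S,.178],.08); f0=F()
hit=env.movel([*S,.157],.012,contact_N=8)
print(hit,env.current_tcp_pos(),(F()-f0).round(1)); env.dwell(.3); print(env.current_tcp_pos(),(F()-f0).round(1))
env.movel([*S,.178],.03); print((F()-f0).round(1)); env.movel([*S,.26],.15)
env.move_pose([.45,-.30,.30],q)
import cv2
d=env.read_camera("top"); np.savez("top3.npz",**d); cv2.imwrite("pics/top3.png",d["frame"][:,:,::-1]); print(env.current_time_s())
from vis import *
P=world(d);P0=world(load("top0.npz")); print(np.median(P[180:188,359:368,2]),np.median(P0[180:188,359:368,2]))
E
```

```text
True [ 0.61889622 -0.05687994  0.16274495] [-1.2 -0.2  5.8]
[ 0.61889749 -0.05688968  0.16277441] [-0.8 -0.   6.6]
[ 0.3 -0.4 -0.5]
21.2583
0.14801854378096402 0.1487823402804349
```

View pics/top3.png

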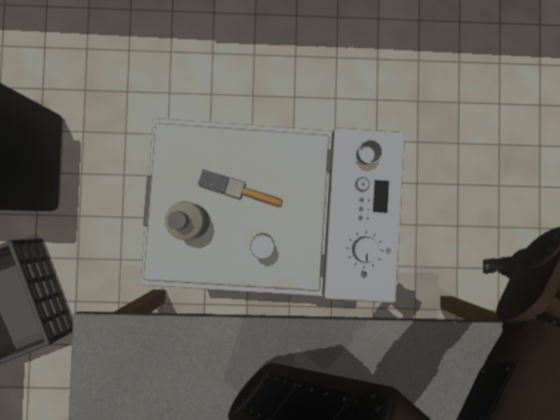

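The view shows the dial pointer still at spin (366,258), the start button up at (363,184), and the cup, can, bottle and brush unmoved. The button took 6.6 N, more than the 4 N that bottoms it.

```bash
python3 -c "
from bench import env
print(env.close_job())"
```

```text
the job is handed in; nothing more can be done
None
```

Job handed in at about 21 s: I stroked the dial by its edge to spin, then pressed the start button until it bottomed and let it come back up; the bottle, can, cup and brush were not moved.

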